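# Unclip a dyed bobbin from its carrier and hang it on the drying stand

### The job

Pull the red-looped spring clip straight out sideways from the cross hole of the leaning dye-carrier spindle and lay it on the middle of the folded tissues without dropping it. Then draw the blue-green bobbin off the leaning spindle and lower it, again without dropping it, onto the free upright spindle of the drying stand until it sits fully home. Leave the dark red bobbin, the two bottles and the timer where they are.

Things in the scene. Friction and masses are not known exactly. Their poses are not given: they have to be found in the camera images.
- spindle: Fixed steel dye-carrier spindle leaning 30 degrees towards the robot in a cradle in a white drip tray (176 x 136 x 16 mm). 16 mm thick, 115 mm long above its 86 mm round flange. Origin: on its axis on the flange, where the bobbin's underside rests. z: along the spindle, upward. y: along the cross hole, towards the clip's loop. x: away from the robot, up the slope.
- cross_hole (a point): Centre of the 7 mm cross hole through the leaning spindle, 100.5 mm from the flange along its axis, 8.5 mm above the bobbin's neck. The hole runs along the y axis of spindle.
- clip: Spring hitch clip (R-clip), 5 mm steel wire, 92 x 32 mm, 37 g, in a plane square to the spindle. Origin: point of the straight leg at the hole's centre at the start. y: along this leg to the loop, the way to pull; z: as the spindle's. Straight leg from y = -30 to +39 mm at x = 0; sprung leg at -x hugs the spindle, gives way at up to about 12 N; clear after 45 mm.
- clip_loop (a point): Centre of the clip's red loop, a ring of 28 mm outer diameter and 6 mm wire in the clip's plane, at x = -7, y = +48 mm of clip. Pinch the ring across its outer sides, along x of clip; the space beside and beneath it is free.
- clip_tip (a point): Tip of the clip's straight leg, 30 mm from the clip's origin at y = -30 mm.
- wet_bobbin: Bobbin with blue-green yarn, 92 mm tall, 0.14 to 0.25 kg, on the leaning spindle under the clip. Origin: centre of its underside; z: along its axis, to the neck. Flanges 66 mm diameter at 0 to 4 and 60 to 64 mm; winding 64 mm; bare white neck to grip, 36 mm diameter, from 64 to 92 mm; through bore 22 mm. The leaning spindle stands 23 mm out of the neck.
- drying_stand: Grey plate on rubber feet, 90 x 200 mm, fixed, any yaw, with two upright steel spindles of 15 mm diameter at y = -55 mm (free) and y = +55 mm (dark red bobbin on it). Origin: centre of its underside; z up.
- free_seat (a point): Seat of the free upright spindle: on its axis, on the white collar at 18 mm above the bench, where the bobbin's underside has to rest. Frame: that of the drying stand.
- free_tip (a point): Tip of the free upright spindle, 108 mm above its seat, tapered over its last 12 mm.
- folded_tissues: Pad of white folded tissues, 176 x 92 mm, fixed flat on the bench, a firm top at 13 mm. Origin: centre of its underside; x along its long side; z up.
- dry_bobbin: Bystander: a like bobbin with dark red yarn on the other upright spindle. Origin: centre of its underside.
- amber_bottle: Bystander: brown bottle with a black cap, 66 mm diameter, 146 mm tall. Origin: centre of its underside.
- reagent_bottle: Bystander: clear bottle with a blue cap, 69 mm diameter, 176 mm tall. Origin: centre of its underside.
- lab_timer: Bystander: countdown timer, 64 x 64 x 18 mm, lying flat. Origin: centre of its underside.

How it is judged (in metres and radians):
On the way, in this order (a step that is already met when the one before it is completed fails the run):
1. the clip is out of the spindle, its whole straight leg clear of the cross hole, while the blue-green bobbin still sits on its carrier (y of clip_tip in the frame of spindle above 0.012 m and z of wet_bobbin in the frame of spindle below 0.008 m and distance between wet_bobbin and spindle below 0.012 m), for 0.1 s.
2. the clip lies on the folded tissues, let go, while the blue-green bobbin still sits on its carrier (contact force between clip and folded_tissues above 0.05 N and contact force between clip and the fingers below 0.02 N and linear speed of clip below 0.03 m/s and distance between wet_bobbin and spindle below 0.012 m), for 0.2 s.
At the end, for the whole second after the job is handed in: The blue-green bobbin stands neck up on the free upright spindle, within 7 mm of its axis, within 4 mm of the seat and within 4 degrees of upright, at rest; the clip lies at rest on the folded tissues, touching them, the middle of its straight leg over the pad and less than 30 mm above the bench (horizontal distance between wet_bobbin and free_seat below 0.007 m and z of wet_bobbin in the frame of free_seat between -0.004 and 0.004 m and angle between wet_bobbin's own z axis and vertical below 0.07 rad and linear speed of each of wet_bobbin, clip below 0.02 m/s and x of clip in the frame of folded_tissues between -0.088 and 0.088 m and y of clip in the frame of folded_tissues between -0.046 and 0.046 m and z of clip in the frame of folded_tissues below 0.03 m and contact force between clip and folded_tissues above 0.05 N).
It fails at once if the dark red bobbin is moved by more than 12 mm (distance of dry_bobbin from where it was at the start of the episode above 0.012 m).
It fails at once if a bottle or the timer is moved by more than 20 mm (distance of any of amber_bottle, reagent_bottle, lab_timer from where it was at the start of the episode above 0.02 m).
It fails at once if the blue-green bobbin is let fall (faster than 0.6 m/s with no finger on it) (contact force between wet_bobbin and the fingers below 0.05 N and linear speed of wet_bobbin above 0.6 m/s).
It fails at once if the clip is let fall (faster than 0.7 m/s with no finger on it) (contact force between clip and the fingers below 0.02 N and linear speed of clip above 0.7 m/s).
It also fails if it takes over 66 s, if anything falls off the work surface, if the arm or the gripper's body presses on something with over 40 N, if the wrist force passes 120 N, or if a joint passes its speed limit or range.

### The arm

A 7-joint arm with a two-finger parallel gripper is mounted at the origin on a cart in front of the work surface, level with it; the furniture and walls round the work are solid. World frame = base frame: x ahead of the robot, y to its left, z up, the work surface at z = 0. Lengths are in mm, angles in rad, forces in N, time in s.
With the tool pointing down it reaches from about 400 to 875 mm from the base axis. Payload 4.4 kg.
Tool frame: the origin (TCP) lies at the very end of the fingers, on their centre line; the grasp point (between the pads) lies 19 mm behind it; z points along the fingers, y is the line along which they close (so a half turn about z gives the same grasp; the last joint's range is limited). The gripper opens to 85 mm and grips with 20 to 120 N. Pads are 22 mm wide; open, the fingers measure 114 mm over their backs; the gripper's body (76 mm by 85 mm) begins 54 mm behind the grasp point. The pads swing forward as they close: fully open they stand 13 mm farther back than shut.
Start: joints at [-1.325, 0.628, 0.038, 1.517, -0.027, 0.996, -0.02], TCP at [199.377, 618.682, 203.113] pointing down, gripper open.
Joint ranges: [-3.06, 3.06], [-0.37, 2.12], [-1.25, 1.32], [0.18, 2.47], [-1.1, 4.24], [0.23, 1.98], [-2.94, 2.94]. Speed limits (rad/s): [2.57, 2.57, 3.14, 3.14, 3.14, 3.14, 3.14].

### API

Orientations are given as a unit quaternion [w, x, y, z].
In Python, from cell import * gives the robot as it stands.
- The arm moves only by the shell command python3 -m inch 'ROWS' [FORCE]. ROWS is rows parted by semicolons, their numbers by spaces, 1 to 10 of them, each of 7 numbers: dx, dy, dz in mm, then a rotation vector rx, ry, rz in rad, then the finger opening in mm; each row is the pose to reach, as a shift and turn from the pose commanded when the command began, along the tool's axes at that moment; what a row does not reach only later rows make up. A row lasts 1/8 s, in which the tool goes at most 62.5 mm and 0.188 rad, less where a joint would pass 70% of its speed; a pose out of reach is approached as far as the arm can. The fingers move at their own pace and stop on an object; FORCE is the grip in N (left out, the last holds). Time passes only in rows, so rows that do not move let the fingers close. It prints the time, the measured TCP pose, the force, the opening and the grip force at its end.
- get_state(): the state, without advancing time (a new reading comes with each control period).
- capture(name): name is "scene" or "top" or "wrist"; returns a dict with "img" (400x640x3 uint8, red, green, blue), "fx", "fy", "cx", "cy" (pixels), "k1" (the pictures are not rectified: a ray, as slopes to the right and down, at radius r is drawn at 1 + k1 r^2 times it, then the intrinsics apply), "eye" and "attitude" of the camera in the world. Camera axes: x right, y down, z forward; pixel columns grow to the right and rows downward; lengths in mm; the calibration is good to about 2 mm. A picture is of the moment at which its call begins. There is no depth.
- close_job(): hands the job in; it is judged then, once.
The state is a dict: "time": time; "joint_pos": joint angles; "dq": joint speeds; "joint_torque": joint torques, N m; "tool_pos": TCP position; "tcp_rot": TCP orientation; "force": force on the tool from outside, world axes, zero at the start; "ft_torque": the same for the moment, N m; "finger_gap": finger opening in mm; "finger_force": force on a finger pad.
Only numpy, scipy, OpenCV 4.12 (cv2) and the standard library are available. Lean on these libraries where they do the work, as an engineer would, in place of code of your own. Each camera call takes 0.05 s, during which the arm holds its last target. There are 200 camera calls.

## Working session

There is one attempt and no reset: what is moved stays moved. The work goes in short steps, Python scripts to look and compute and a shell command to move; the robot and the scene stay as the last step left them, time stands still between calls to the robot, and variables do not carry over. Pictures are saved under pics/ and viewed, at most 10 in all, crops included, and the job is handed in when it is done.

```bash
mkdir -p pics; ls
python3 - <<'E'
from cell import *
import cv2,numpy as np
ims=[]
for n in ("scene","top"):
    c=capture(n); cv2.imwrite(f"pics/{n}.png",c["img"][:,:,::-1]); np.savez(f"{n}.npz",**c)
    print(n,{k:v for k,v in c.items() if k!="img"})
    ims.append(c["img"][:,:,::-1])
s=get_state();print(s)
E
```

```text
pics
scene {'fx': 387.59636996078575, 'fy': 387.59636996078575, 'cx': 320.3992215454193, 'cy': 203.85961941724423, 'k1': -0.04015020103021329, 'eye': array([  59.71617835, -716.89615936, 1021.94263931]), 'attitude': array([-0.3353118 ,  0.87615744, -0.32590375,  0.11705073])}
top {'fx': 372.4726964244688, 'fy': 372.4726964244688, 'cx': 318.29642616607947, 'cy': 196.09422487946, 'k1': 0.01816458741160037, 'eye': array([ 439.16329609, -113.93157611, 1339.91345206]), 'attitude': array([-0.0438193 ,  0.70651011, -0.70539393,  0.03664341])}
{'time': 0.1, 'joint_pos': array([-1.32477719,  0.62921952,  0.03844342,  1.51827024, -0.02701674,
        0.99634193, -0.0200082 ]), 'dq': array([-0.00086148, -0.00096563, -0.00030167, -0.00303074,  0.0008838 ,
       -0.00046446, -0.00108261]), 'joint_torque': array([ 3.72997398e-03, -5.64534152e+01,  1.23113751e+00, -1.93973351e+01,
        1.14017291e-02,  5.45488321e-03, -2.08079331e-05]), 'tool_pos': array([199.18884921, 618.07473134, 202.30247321]), 'tcp_rot': array([-1.33093380e-04,  1.55286680e-01,  9.87869073e-01, -8.50371890e-04]), 'force': array([-0.55927304,  0.3026891 ,  0.4115215 ]), 'ft_torque': array([-0.05826122,  0.02672324,  0.01476108]), 'finger_force': 0.0, 'finger_gap': 85.30684107923392}
```

View pics/scene.png

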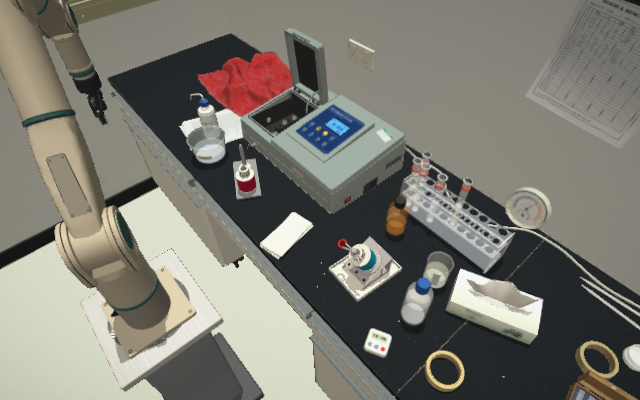

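View pics/top.png

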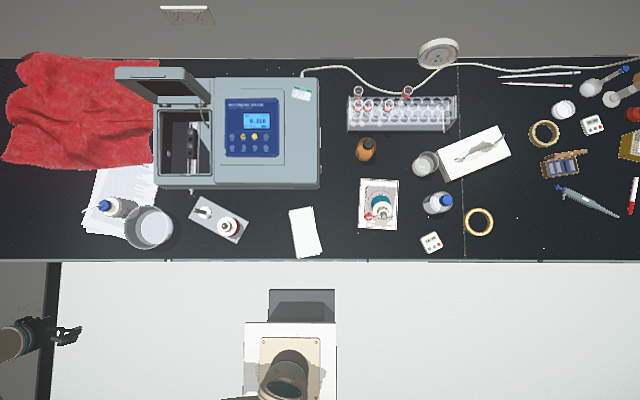

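```bash
cat > h.py <<'E'
import numpy as np,cv2
from scipy.spatial.transform import Rotation as R
def quat(q): return R.from_quat(np.r_[q[1:],q[0]])
def K(c): return np.array([[c["fx"],0,c["cx"]],[0,c["fy"],c["cy"]],[0,0,1.]]),np.array([float(c["k1"]),0,0,0])
def ray(c,p):
    k,d=K(c); u=cv2.undistortPoints(np.array([[p]],float),k,d)[0,0]
    v=quat(c["attitude"]).apply([u[0],u[1],1]); return np.array(c["eye"]),v/np.linalg.norm(v)
def onz(c,p,z):
    e,v=ray(c,p); return e+v*(z-e[2])/v[2]
def proj(c,P):
    k,d=K(c); X=quat(c["attitude"]).inv().apply(np.atleast_2d(P)-c["eye"])
    return cv2.projectPoints(X,np.zeros(3),np.zeros(3),k,d)[0][:,0]
def tri(*cp):
    A=np.zeros((3,3));b=np.zeros(3)
    for c,p in cp:
        e,v=ray(c,p);M=np.eye(3)-np.outer(v,v);A+=M;b+=M@e
    X=np.linalg.solve(A,b); return X,[np.linalg.norm(np.cross(X-ray(c,p)[0],ray(c,p)[1])) for c,p in cp]
def load(n): return dict(np.load(f"{n}.npz"))
E
python3 - <<'E'
from h import *
s,t=load("scene"),load("top")
def crop(c,x,y,w,h,f): return cv2.resize(c["img"][y:y+h,x:x+w,::-1],(w*f,h*f),interpolation=cv2.INTER_CUBIC)
a=crop(s,325,230,80,70,5);b=crop(t,350,170,80,70,5);e=crop(s,220,140,80,50,5);f=crop(t,180,190,80,50,5)
cv2.imwrite("pics/m.png",np.vstack([np.hstack([a,b]),np.hstack([e,f])])[:600])
# masks
for n,c in(("scene",s),("top",t)):
    hsv=cv2.cvtColor(c["img"],cv2.COLOR_RGB2HSV)
    for nm,(lo,hi) in dict(red=((0,150,90),(8,255,255)),red2=((170,150,60),(180,255,255)),teal=((85,90,40),(105,255,255)),white=((0,0,170),(180,50,255))).items():
        m=cv2.inRange(hsv,lo,hi); k,l,st,ce=cv2.connectedComponentsWithStats(m)
        for i in range(1,k):
            if 12<st[i,4]<4000: 
                X=onz(c,ce[i],13 if nm=='white' else 100)
                if 350<X[0]<900 and -450<X[1]<350: print(n,nm,ce[i].round(1),st[i],X.round())
                if nm=='white' and st[i,4]>300 and 350<X[0]<900: print(cv2.minAreaRect(cv2.findNonZero((l==i).astype(np.uint8))), [onz(c,q,13).round() for q in cv2.boxPoints(cv2.minAreaRect(cv2.findNonZero((l==i).astype(np.uint8))))])
E
```

```text
scene red [341.3 242.3] [338 238   9  11  46] [ 530. -241.  100.]
scene red2 [246.8 185. ] [237 177  19  15 174] [452. 139. 100.]
scene teal [336.9 126.2] [325 118  25  18 228] [891. 177. 100.]
scene teal [369.5 262.1] [358 250  18  20 126] [ 544. -343.  100.]
((210.00003051757812, 152.50001525878906), (17.947635650634766, 27.891597747802734), 75.96376037597656) [array([446., 543.,  13.]), array([552., 507.,  13.]), array([509., 401.,  13.]), array([409., 438.,  13.])]
scene white [243.4 171.8] [233 160  24  38 300] [518. 288.  13.]
scene white [256.9 184.8] [254 173   7  22  65] [517. 197.  13.]
scene white [286.  234.5] [ 260  212   53   47 1156] [460. -55.  13.]
((286.0181884765625, 234.5380859375), (24.170747756958008, 51.99645233154297), 46.0809211730957) [array([372., -28.,  13.]), array([557.,  14.,  13.]), array([552., -83.,  13.]), array([ 374., -116.,   13.])]
scene white [364.1 267.5] [ 329  237   73   62 1593] [ 563. -311.   13.]
((362.7500305175781, 266.2500305175781), (55.154327392578125, 53.03300476074219), 45.0) [array([ 477., -227.,   13.]), array([ 665., -198.,   13
[... 1848 characters left out ...]
-251.,   13.]), array([ 651., -388.,   13.]), array([ 472., -376.,   13.])]
top white [216.3 218.5] [ 188  197   61   47 1124] [510. 263.  13.]
((217.94110107421875, 219.5415802001953), (55.298179626464844, 24.908897399902344), 28.217357635498047) [array([514., 365.,  13.]), array([593., 327.,  13.]), array([499., 149.,  13.]), array([421., 189.,  13.])]
top white [304.5 232.2] [ 289  206   33   53 1209] [462. -52.  13.]
((304.74151611328125, 231.9547119140625), (49.08218002319336, 26.046112060546875), 79.3803482055664) [array([540.,  10.,  13.]), array([557., -81.,  13.]), array([ 387., -114.,   13.]), array([370., -24.,  13.])]
top white [190.5 259. ] [174 259  34   1  34] [368. 349.  13.]
```

View pics/m.png

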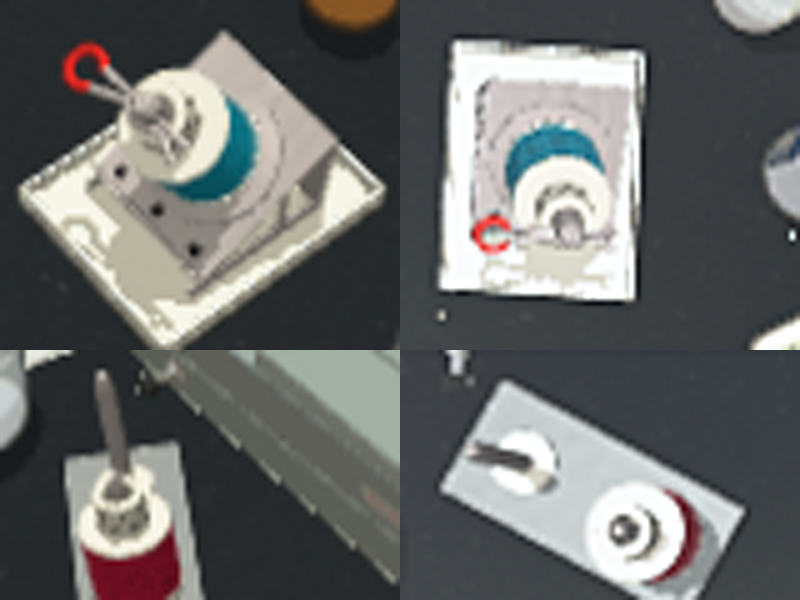

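Run:
```python
from h import *
s,t=load("scene"),load("top")
print("loop",tri((s,(342,243.2)),(t,(368.2,216.6))))
print("tip",tri((s,(354.4,251.4)),(t,(383,214))))
print("free tip",tri((s,(240.2,144.8)),(t,(194.8,210))))
print("collar top",onz(t,(204.8,212.2),18))
# model of spindle from loop with yaw -3.3deg
for yaw in (-3.3,):
    Rs=R.from_euler('ZY',[yaw,-30],degrees=True)
    L=np.array(tri((s,(342,243.2)),(t,(368.2,216.6)))[0])
    o=L-Rs.apply([-7,48,100.5]);print(o,Rs.as_matrix().round(3))
    for nm,p in dict(tip=[0,0,115],hole=[0,0,100.5],neck=[0,0,92],loop=[-7,48,100.5],cliptip=[0,-30,100.5]).items():
        P=o+Rs.apply(p);print(nm,P.round(),proj(s,P).round(1),proj(t,P).round(1))
```

```text
loop (array([ 510.79009825, -263.03180065,  136.3973196 ]), [np.float64(0.5417407090030082), np.float64(0.5417407090028694)])
tip (array([ 517.32820902, -308.89228534,  140.63206827]), [np.float64(1.5012112230377908), np.float64(1.5012112230377703)])
free tip (array([532.79113301, 301.12815654, 127.7155266 ]), [np.float64(1.334273668520016), np.float64(1.3342736685201018)])
collar top [532.20630271 303.56614621  18.        ]
[ 564.24582687 -314.19376357   52.86176652] [[ 0.865  0.058 -0.499]
 [-0.05   0.998  0.029]
 [ 0.5    0.     0.866]]
tip [ 507. -311.  152.] [[352.9 251.4]] [[384.  217.4]]
hole [ 514. -311.  140.] [[354.7 252.7]] [[383.5 215.4]]
neck [ 518. -312.  133.] [[355.7 253.4]] [[383.1 214.2]]
loop [ 511. -263.  136.] [[341.8 243.2]] [[368.3 216.5]]
cliptip [ 512. -341.  140.] [[361.9 260. ]] [[392.8 216. ]]
```

```bash
cat >> h.py <<'E'
def tool_R(x,z):
    x=np.array(x,float);z=np.array(z,float);z/=np.linalg.norm(z);x-=z*(x@z);x/=np.linalg.norm(x)
    return R.from_matrix(np.array([x,np.cross(z,x),z]).T)
def down(az): # az deg of tool x
    a=np.radians(az); return tool_R([np.cos(a),np.sin(a),0],[0,0,-1])
def delta(P,Rt,s=None):
    from cell import get_state
    s=s or get_state(); R0=quat(s["tcp_rot"])
    d=R0.inv().apply(np.array(P)-s["tool_pos"]); w=(R0.inv()*Rt).as_rotvec()
    print("row: "+" ".join(f"{v:.1f}" for v in d)+"  "+" ".join(f"{v:.3f}" for v in w), "rows>=",max(np.linalg.norm(d)/62.5,np.linalg.norm(w)/.188).round(1))
def spindle(yaw,tilt=-30): return R.from_euler('ZY',[yaw,tilt],degrees=True)
E
python3 -c "
from h import *
delta([470,230,340],down(115))"
```

```text
row: -376.8 -286.5 -137.2  -0.002 0.001 0.823 rows>= 7.9
```

```bash
python3 -m inch '0 0 -60 0 0 0 85; -377 -286 -137 0 0 .82 85; -377 -286 -137 0 0 .82 85; -377 -286 -137 0 0 .82 85; -377 -286 -137 0 0 .82 85; -377 -286 -137 0 0 .82 85; -377 -286 -137 0 0 .82 85; -377 -286 -137 0 0 .82 85; -377 -286 -137 0 0 .82 85; -377 -286 -137 0 0 .82 85'
python3 - <<'E'
from h import *
from cell import *
c=capture("wrist");np.savez("w1.npz",**c);cv2.imwrite("pics/w1.png",c["img"][:,:,::-1]);print(c["eye"],quat(c["attitude"]).as_matrix().round(2),c["fx"])
s=get_state();print(s["tool_pos"],quat(s["tcp_rot"]).as_matrix().round(3),s["joint_pos"].round(2))
Rs=spindle(-3.3); o=np.array([564,-314,53]); L=o+Rs.apply([-7,48,100.5])
Rt=R.from_matrix(np.array([Rs.apply([0,1,0]),Rs.apply([1,0,0]),Rs.apply([0,0,-1])]).T)
delta(L+Rs.apply([0,0,120]),Rt)
E
```

```text
time: 1.35
tool_pos: [472.6, 226.8, 340.6]
tcp_rot: [0.001, 0.539, 0.842, -0.0]
force: [0.0, 1.2, -0.3]
finger_gap: 85.2
finger_force: 0.0
[436.82934993 303.00340068 511.00820529] [[ 0.91  0.39  0.14]
 [ 0.42 -0.86 -0.3 ]
 [ 0.    0.33 -0.95]] 352.0046146111617
[470.95120079 229.4859298  340.03523481] [[-0.422  0.907 -0.   ]
 [ 0.907  0.422 -0.   ]
 [ 0.    -0.    -1.   ]] [-0.77  0.33  0.36  1.67 -0.12  1.17  0.06]
row: -434.7 -224.6 99.6  -0.513 -0.129 0.482 rows>= 8.0
```

View pics/w1.png

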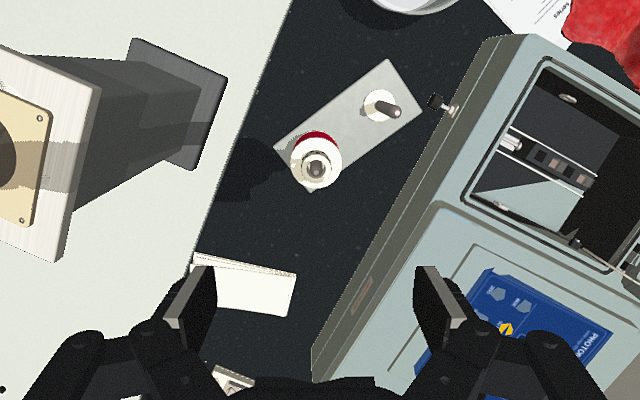

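```bash
python3 -m inch '-435 -225 100 -.513 -.129 .482 60; -435 -225 100 -.513 -.129 .482 60; -435 -225 100 -.513 -.129 .482 60; -435 -225 100 -.513 -.129 .482 60; -435 -225 100 -.513 -.129 .482 60; -435 -225 100 -.513 -.129 .482 60; -435 -225 100 -.513 -.129 .482 60; -435 -225 100 -.513 -.129 .482 60; -435 -225 100 -.513 -.129 .482 60; -435 -225 100 -.513 -.129 .482 60'
python3 - <<'E'
from h import *
from cell import *
w=load("w1")
c=capture("wrist");np.savez("w2.npz",**c);cv2.imwrite("pics/w2.png",c["img"][:,:,::-1]);print(c["eye"])
s=get_state();print(s["tool_pos"],s["joint_pos"].round(2))
sc,t=load("scene"),load("top")
hsv=cv2.cvtColor(c["img"],cv2.COLOR_RGB2HSV)
m=cv2.inRange(hsv,(0,150,90),(8,255,255))|cv2.inRange(hsv,(172,150,90),(180,255,255)); k,l,st,ce=cv2.connectedComponentsWithStats(m)
for i in range(1,k):
    if st[i,4]>30: print(ce[i],st[i])
print(onz(w,(380,105),18),onz(w,(396,112),126), onz(w,(316,167),110))
for nm,p in dict(tip=[0,0,115],hole=[0,0,100.5],neck=[0,0,92],loop=[-7,48,100.5],cliptip=[0,-30,100.5]).items():
    print(nm,proj(c,np.array([564.2,-314.2,52.9])+spindle(-3.3).apply(p)).round(1))
E
```

```text
time: 2.65
tool_pos: [448.7, -129.5, 255.6]
tcp_rot: [0.179, 0.7, 0.669, 0.175]
force: [1.6, -0.3, 0.8]
finger_gap: 60.2
finger_force: 0.0
[369.2249517  -43.01100939 405.30382165]
[ 447.56236034 -138.17043705  255.79074099] [-0.09  0.12  0.5   2.39 -0.96  0.27  1.23]
[550.86813187 204.79120879] [547 197  13  19  91]
[548.875      226.42045455] [545 219  13  18  88]
[537.75 265.  ] [533 258  14  17  80]
[316.21305842 293.76632302] [303 284  27  22 291]
[550.41304348 291.68478261] [546 285  13  16  92]
[534.05988237 307.83114445  18.        ] [531.89677309 307.61155854 126.        ] [480.99649045 212.47734719 110.        ]
tip [[323.1 344.6]]
hole [[323.  335.3]]
neck [[323.  330.1]]
loop [[317.1 297.6]]
cliptip [[322.5 356.9]]
```

View pics/w2.png

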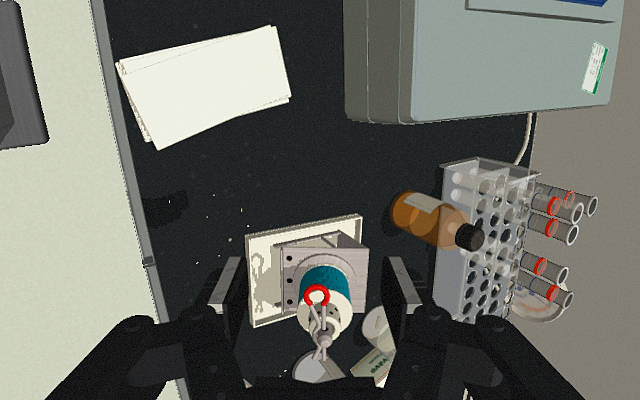

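```bash
cat > g.py <<'E'
from h import *
Rs=spindle(-3.3); o=np.array([564.2,-314.2,52.9]); L=o+Rs.apply([-7,48,100.5])
Rt=R.from_matrix(np.array([Rs.apply([0,1,0]),Rs.apply([1,0,0]),Rs.apply([0,0,-1])]).T)
E
python3 - <<'E'
from g import *
delta(L+Rs.apply([0,0,60]),Rt)
E
```

```text
row: -121.0 2.8 78.4  -0.017 -0.000 -0.002 rows>= 2.3
```

```bash
python3 -m inch '-60 0 20 0 0 0 60; -121 3 40 -.017 0 0 60; -121 3 60 -.017 0 0 60; -121 3 78 -.017 0 0 60;-121 3 78 -.017 0 0 60;-121 3 78 -.017 0 0 60;-121 3 78 -.017 0 0 60'
python3 - <<'E'
from g import *
from cell import *
c=capture("wrist");np.savez("w3.npz",**c);cv2.imwrite("pics/w3.png",c["img"][150:,150:500,::-1])
s=get_state();print(s["tool_pos"],s["joint_pos"].round(2))
hsv=cv2.cvtColor(c["img"],cv2.COLOR_RGB2HSV)
m=cv2.inRange(hsv,(0,150,60),(8,255,255))|cv2.inRange(hsv,(172,150,60),(180,255,255)); k,l,st,ce=cv2.connectedComponentsWithStats(m)
for i in range(1,k):
    if st[i,4]>150: print(ce[i],st[i])
for nm,p in dict(tip=[0,0,115],neck=[0,0,92],loop=[-7,48,100.5],cliptip=[0,-30,100.5]).items(): print(nm,proj(c,o+Rs.apply(p)).round(1))
delta(L+Rs.apply([0,0,60]),Rt)
E
```

```text
time: 3.58
tool_pos: [484.6, -255.5, 199.7]
tcp_rot: [0.177, 0.699, 0.669, 0.178]
force: [0.2, -0.5, -0.8]
finger_gap: 59.9
finger_force: 0.0
[ 484.7039455  -255.65243427  199.92492426] [ 0.77  0.36 -0.19  2.24 -1.1   0.23  1.61]
[303.39166667 202.91166667] [285 188  38  33 600]
tip [[313.4 277.4]]
neck [[313.9 262.3]]
loop [[304.7 208.8]]
cliptip [[313.4 300.8]]
row: -5.9 -8.8 8.2  -0.015 -0.018 0.009 rows>= 0.2
```

View pics/w3.png

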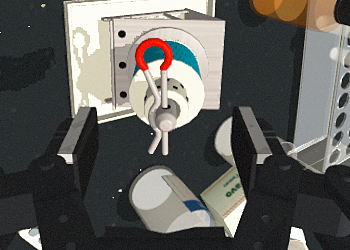

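```bash
sed -i 's/^Rt=/o=o+Rs.apply([0,3,0]); L=L+Rs.apply([0,3,0])\nRt=/' g.py
python3 -m inch '-1 -3 16 -.015 -.018 .009 60;-3 -9 30 -.015 -.018 .009 60;-3 -9 43 -.015 -.018 .009 60;-3 -9 43 -.015 -.018 .009 60;-3 -9 43 -.015 -.018 .009 60'
python3 - <<'E'
from g import *
from cell import *
s=get_state();print(s["tool_pos"],s["joint_pos"].round(2))
delta(L+Rs.apply([0,0,25]),Rt)
delta(L+Rs.apply([0,0,-11]),Rt)
E
```

```text
time: 4.25
tool_pos: [500.5, -270.8, 178.9]
tcp_rot: [0.169, 0.705, 0.667, 0.174]
force: [-0.0, -0.0, 0.5]
finger_gap: 60.2
finger_force: 0.0
[ 500.4581177  -270.80344182  178.89750884] [ 0.74  0.43 -0.15  2.2  -1.1   0.23  1.6 ]
row: 10.9 -12.2 17.3  -0.034 -0.021 -0.004 rows>= 0.4
row: 10.2 -11.0 53.3  -0.034 -0.021 -0.004 rows>= 0.9
```

```bash
cat >> g.py <<'E'
def tl(phi,tilt):
    r=spindle(-3.3,tilt); p=np.radians(phi)
    z=-np.cos(p)*r.apply([0,0,1])+np.sin(p)*r.apply([0,1,0]); y=r.apply([1,0,0])
    return R.from_matrix(np.array([np.cross(y,z),y,z]).T)
E
python3 - <<'E'
from g import *
T=tl(12,-27); z=T.as_matrix()[:,2]
delta(L-25*z,T)
E
```

```text
row: 5.7 -10.9 17.8  0.019 0.188 -0.001 rows>= 1.0
```

```bash
python3 -m inch '6 -11 0 .019 .188 0 60;6 -11 10 .019 .188 0 60;6 -11 18 .019 .188 0 60;6 -11 18 .019 .188 0 60;6 -11 18 .019 .188 0 60'
python3 - <<'E'
from g import *
from cell import *
s=get_state();print(s["tool_pos"],s["joint_pos"].round(2))
T=tl(12,-27); z=T.as_matrix()[:,2]
delta(L-25*z,T)
delta(L+11*z,T)
c=capture("wrist");np.savez("w4.npz",**c);cv2.imwrite("pics/w4.png",c["img"][150:,150:500,::-1])
for nm,p in dict(tip=[0,0,115],loop=[-7,48,100.5],cliptip=[0,-30,100.5]).items(): print(nm,proj(c,o+Rs.apply(p)).round(1))
E
```

```text
time: 4.88
tool_pos: [499.9, -263.4, 158.4]
tcp_rot: [0.099, 0.686, 0.682, 0.233]
force: [0.7, 0.2, 0.1]
finger_gap: 60.0
finger_force: 0.0
[ 499.88042622 -263.43144636  158.44761237] [ 0.8   0.52 -0.1   2.11 -1.01  0.48  1.62]
row: -1.2 -0.3 -0.2  0.000 0.000 0.000 rows>= 0.0
row: -1.2 -0.4 35.8  0.000 0.000 0.000 rows>= 0.6
tip [[325.5 310.6]]
loop [[314.8 224.9]]
cliptip [[325.7 344.7]]
```

View pics/w4.png

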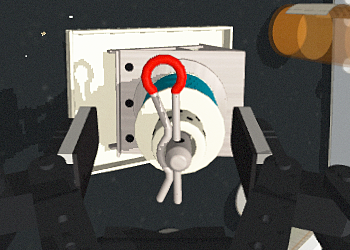

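```bash
python3 -m inch '-1 0 12 0 0 0 60;-1 0 24 0 0 0 60;-1 0 36 0 0 0 60;-1 0 36 0 0 0 60'
python3 - <<'E'
from g import *
from cell import *
s=get_state()
T=tl(12,-27); z=T.as_matrix()[:,2]
delta(L+11*z,T)
c=capture("wrist");np.savez("w5.npz",**c);cv2.imwrite("pics/w5.png",cv2.resize(c["img"][170:350,180:460,::-1],None,fx=2,fy=2))
print(proj(c,[s["tool_pos"],L]))
E
```

```text
time: 5.42
tool_pos: [516.2, -258.1, 125.8]
tcp_rot: [0.098, 0.687, 0.681, 0.234]
force: [-1.3, 0.7, 0.1]
finger_gap: 60.0
finger_force: 0.0
row: 0.3 0.2 -1.0  -0.000 -0.001 -0.001 rows>= 0.0
[[315.60021226 241.37266171]
 [316.01327907 251.33764694]]
```

View pics/w5.png

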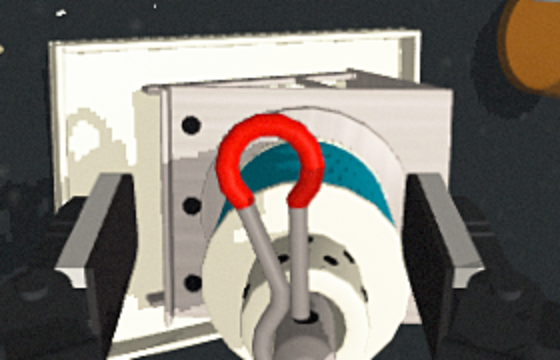

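```bash
python3 -m inch '0 0 0 0 0 0 15;0 0 0 0 0 0 15;0 0 0 0 0 0 15;0 0 0 0 0 0 15;0 0 0 0 0 0 15;0 0 0 0 0 0 15' 50
python3 - <<'E'
from g import *
from cell import *
s=get_state();print(s["finger_gap"],s["finger_force"],s["force"],s["ft_torque"])
print("pull dir sp_y in tool",quat(s["tcp_rot"]).inv().apply(Rs.apply([0,1,0])).round(3))
c=capture("wrist");np.savez("w6.npz",**c);cv2.imwrite("pics/w6.png",cv2.resize(c["img"][170:350,180:460,::-1],None,fx=2,fy=2))
E
```

```text
time: 6.22
tool_pos: [516.1, -259.0, 126.7]
tcp_rot: [0.099, 0.687, 0.681, 0.233]
force: [-0.1, 0.4, 0.3]
finger_gap: 14.9
finger_force: 0.0
14.901021339825856 0.0 [-0.05550633  0.37817226  0.3089829 ] [-0.11774059  0.51339213 -0.02692981]
pull dir sp_y in tool [ 0.978 -0.001  0.207]
```

View pics/w6.png

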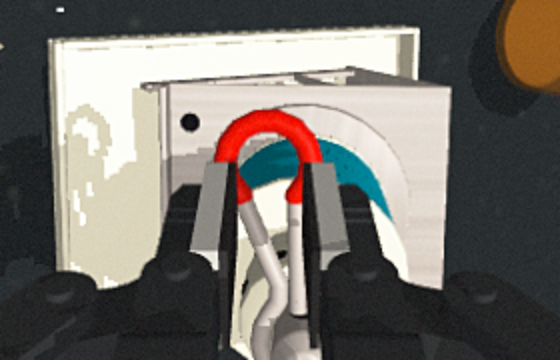

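Run:
```python
from g import *
from cell import *
w=load("w6"); s=get_state(); T=quat(s["tcp_rot"]);P=s["tool_pos"]
cam=lambda X: quat(w["attitude"]).inv().apply(X-w["eye"]).round(0)
print("tcp",cam(P),"loop",cam(L))
for x in(11,-11):
  for z in (0,-19):
    q=proj(w,P+T.apply([[x,7.5,z],[x,-7.5,z]])); print(x,z,((q-[180,170])*2).round())
pts=[]
hits=[]
for n in ("w2","w3","w4","w5"):
    c=load(n);hsv=cv2.cvtColor(c["img"],cv2.COLOR_RGB2HSV)
    m=cv2.inRange(hsv,(0,150,60),(8,255,255))|cv2.inRange(hsv,(172,150,60),(180,255,255)); k,l,st,ce=cv2.connectedComponentsWithStats(m)
    i=[i for i in range(1,k) if 240<ce[i][0]<400 and 150<ce[i][1]<340 and st[i,4]>100][0]
    (px,py),r=cv2.minEnclosingCircle(cv2.findNonZero((l==i).astype(np.uint8)))
    print(n,px,py,r,"pred",proj(c,L), "depth by size",c["fx"]*14/r, quat(c["attitude"]).inv().apply(L-c["eye"])[2])
    hits.append((c,(px,py)))
sc,t=load("scene"),load("top")
print(L,tri(*hits),tri(*hits,(sc,(342,243.2)),(t,(368.2,216.6))))
```

```text
tcp [  1.  24. 189.] loop [  0.  26. 178.]
11 0 [[300. 105.]
 [243. 105.]]
11 -19 [[303. 136.]
 [240. 136.]]
-11 0 [[298. 179.]
 [244. 179.]]
-11 -19 [[301. 216.]
 [241. 216.]]
w2 316.0 295.71429443359375 13.112639427185059 pred [[317.08508931 295.15710509]] depth by size 375.82552558712354 359.61873259630175
w3 303.5779113769531 205.5194854736328 18.74809455871582 pred [[304.66758426 204.9096997 ]] depth by size 262.8568246827649 254.56694066259539
w4 313.5 226.38888549804688 22.64129066467285 pred [[314.76731715 224.94863074]] depth by size 217.6582897831664 212.59301016268097
w5 314.3333435058594 253.0 27.13147735595703 pred [[316.01327907 251.33764694]] depth by size 181.63642694061588 177.25641680939586
[ 510.91696347 -260.04301163  136.43555308] (array([ 510.33788973, -260.93509886,  135.54914162]), [np.float64(0.23239759709576238), np.float64(0.2682617258668156), np.float64(0.12811553333448272), np.float64(0.09507675973140244)]) (array([ 511.25471093, -262.0087249 ,  133.96837639]), [np.float64(0.4030557983556549), np.float64(0.6082515167007954), np.float64(0.5514170230460499), np.float64(0.40364065421978196), np.float64(1.1461091302520154), np.float64(1.2591781580540846)])
```

```bash
python3 -m inch '0 0 0 0 0 0 50;0 0 0 0 0 0 50;0 0 0 0 0 0 50;0 0 9 0 0 0 50;0 0 18 0 0 0 50; 0 0 18 0 0 0 50;0 0 18 0 0 0 15;0 0 18 0 0 0 15;0 0 18 0 0 0 15;0 0 18 0 0 0 15' 50
python3 - <<'E'
from g import *
from cell import *
s=get_state();print(s["finger_gap"],s["finger_force"],s["force"],s["ft_torque"])
c=capture("wrist");np.savez("w7.npz",**c);cv2.imwrite("pics/w7.png",cv2.resize(c["img"][170:350,180:460,::-1],None,fx=2,fy=2))
E
```

```text
time: 7.52
tool_pos: [524.2, -255.9, 111.1]
tcp_rot: [0.099, 0.687, 0.681, 0.233]
force: [0.1, -0.3, -0.5]
finger_gap: 23.0
finger_force: 46.5
23.032860143920313 46.520989427226596 [ 0.06453506 -0.34104953 -0.49575137] [-0.20544454  0.63093612 -0.04145367]
```

```bash
python3 -m inch '0 0 0 0 0 0 45;0 0 0 0 0 0 45;1 0 7 0 0 0 45;1 0 7 0 0 0 45;1 0 7 0 0 0 15;1 0 7 0 0 0 15;1 0 7 0 0 0 15;1 0 7 0 0 0 15;1 0 7 0 0 0 15' 60
python3 - <<'E'
from g import *
from cell import *
s=get_state();print(s["finger_gap"],s["finger_force"],s["force"],s["ft_torque"])
c=capture("wrist");np.savez("w8.npz",**c);cv2.imwrite("pics/w8.png",cv2.resize(c["img"][170:350,180:460,::-1],None,fx=2,fy=2))
hsv=cv2.cvtColor(c["img"],cv2.COLOR_RGB2HSV)
m=cv2.inRange(hsv,(0,150,60),(8,255,255))|cv2.inRange(hsv,(172,150,60),(180,255,255)); k,l,st,ce=cv2.connectedComponentsWithStats(m)
print([(ce[i],st[i]) for i in range(1,k) if st[i,4]>100], proj(c,L),proj(c,s["tool_pos"]))
E
```

```text
time: 8.7
tool_pos: [527.5, -253.5, 105.1]
tcp_rot: [0.099, 0.687, 0.681, 0.233]
force: [-0.5, 0.5, 0.7]
finger_gap: 23.8
finger_force: 58.8
23.831806023650664 58.83010495919734 [-0.47591707  0.47627274  0.69702572] [-0.20022027  0.5586103   0.01315822]
[(array([450.5877193 ,  18.51754386]), array([437,  13,  31,  10, 114], dtype=int32)), (array([314.76842792, 273.47945205]), array([ 287,  249,   56,   54, 1533], dtype=int32))] [[315.41088169 277.41058106]] [[315.57157458 241.38084351]]
```

Run:
```python
from g import *
c=load("w8");im=c["img"];hsv=cv2.cvtColor(im,cv2.COLOR_RGB2HSV)
for v in range(225,330,3):
    r=''
    for u in range(255,375,2):
        h,s_,b=hsv[v,u]
        r+= 'R' if s_>150 and (h<9 or h>171) and b>60 else 'T' if s_>120 and 80<h<110 else '#' if b<45 else '+' if b<110 else '-' if b<180 else '.'
    print(v,r)
```

```text
225 ---.....------------------...-----.-.....----+++-.-+++++++++
228 ..-.........................................................
231 ..-.........................................................
234 ..-.........................................................
237 ..-..............................-++---------...............
240 ..-.........................++-..................--.........
243 -.-...+##T+............----..........................-......
246 -.-...####T...........--....................................
249 -.-....###+.......----...-RRRRRRRR..........................
252 -.-......------TT---..-RRRRRRRRRRRRRR......-#+-----.........
255 -.-......-----+##--.RRRRRRRRRRRRRRRRRRRRT..+#+------........
258 -.-.....------###.-RRRRRRRRRRRRRRRRRRRRRR+TT##------........
261 -.-.....------###-RRRRRRRRRRRRRRRRRRRRRRRR+T##+-----........
264 -.+####+------###RRRRRRRR-TTTTTTTT+RRRRRRRRR##+------####+..
267 -######------+##RRRRRRR-TTTTTTTTTTTTRRRRRRRRT##------###+##+
270 #######------###RRRRRR+TTTTTTTTTTTTTT+RRRRRRT##-------######
273 ######+------###+RRRRRTTTTTTTTTTTTTTTTRRRRRRT##+------##
[... 474 characters left out ...]
.++####TRRRRRRRR.........RRRRRRR.-#####---..+#####
300 #######T...++#+##T.RRRRRR-.........RRRRRR...###+#--.########
303 ###+#####..++####...---.---........---.--...###+#-.#########
306 #+++#######+++##-....+--.--........------...####+###########
309 +++########+++##......---.--.......------...###++#########++
312 ###########+++##.......--.--.......---------+##++########+##
315 #+#+#####+######.......---.--..+---+-----#--+###############
318 +###########+###........-----------+---------##++###########
321 ############++#+........---.--+----+---------##+##########+#
324 ############+##-.........---.------+---------##+############
327 #########+###+#..........-------###----------##+############
```

```bash
python3 -m inch '6 0 1.3 0 0 0 10;12 0 2.5 0 0 0 10;18 0 3.8 0 0 0 10;24 0 5 0 0 0 10;30 0 6.4 0 0 0 10;36 0 7.6 0 0 0 10;43 0 9 0 0 0 10;50 0 10.6 0 0 0 10;57 0 12 0 0 0 10;64 0 13.5 0 0 0 10' 60
python3 - <<'E'
from g import *
from cell import *
s=get_state();print(s["finger_gap"],s["finger_force"],s["force"],s["joint_pos"].round(2))
c=capture("wrist");np.savez("w9.npz",**c)
hsv=cv2.cvtColor(c["img"],cv2.COLOR_RGB2HSV)
m=cv2.inRange(hsv,(0,150,60),(8,255,255))|cv2.inRange(hsv,(172,150,60),(180,255,255)); k,l,st,ce=cv2.connectedComponentsWithStats(m)
print([(ce[i],st[i]) for i in range(1,k) if st[i,4]>100])
for v in range(240,400,4):
    r=''
    for u in range(255,375,2):
        h,s_,b=hsv[v,u]
        r+= 'R' if s_>150 and (h<9 or h>171) and b>60 else 'T' if s_>120 and 80<h<110 else '#' if b<45 else '+' if b<110 else '-' if b<180 else '.'
    print(v,r)
E
```

```text
time: 10.0
tool_pos: [535.0, -194.4, 115.7]
tcp_rot: [0.089, 0.686, 0.684, 0.231]
force: [-0.5, 0.0, 0.1]
finger_gap: 23.8
finger_force: 58.9
23.809428920701873 58.933905540034175 [-0.45516028  0.04331376  0.06902928] [ 0.81  0.61 -0.35  2.16 -1.1   0.23  1.6 ]
[(array([314.92949547, 273.04463131]), array([ 288,  248,   55,   55, 1546], dtype=int32))]
240 ##########+#########################+################+######
244 ########T###############+###+######+#########+#+############
248 ########################+#+RRRRRRRT#+###################+###
252 ######+##--+--+#######RRRRRRRRRRRRRRRR###++##+---+-+####+++-
256 #####+##+-----####+RRRRRRRRRRRRRRRRRRRRRR++###------++++++++
260 ########------####RRRRRRRRRRRRRRRRRRRRRRRR-###+-----........
264 #######+------###RRRRRRRR--++++--..RRRRRRRRR##+-----+####+..
268 +######------###+RRRRRR..............RRRRRRR###------+######
272 #######------###+RRRRR................RRRRRRT##+------######
276 ######------+###+RRRR..................RRRRRT##+------+#####
280 ##+#++------####+RRRR-.............-+++RRRRRT###------++++++
284 #####-------####+RRRRR-++++
[... 1153 characters left out ...]
+---TTTTTTTTTTTTTTTT++---------TTTTTTTTT##########
360 ###########--+TTTTTTTTTTTTTTT+-----T+----TTTTTTTTT##########
364 ###########--TTTTTTTTTTTTTT++-----T+-----TTTTTTTTT##########
368 ###########-TTTTTTTTTTTTTT++----+TT+-----TTTTTTTTT##########
372 ###########-TTTTTTTTTTTTTT+--.-+TTT++----TTTTTTTTT##########
376 ###########TTTTTTTTT+----.+--.-.....+----+TTTTTTT###########
380 ##################T###-...--..-.....+++#####################
384 ############################################################
388 #######################T##############T##T##################
392 ##############################T###################T#########
396 ############################################################
```

```bash
cat >> g.py <<'E'
T0=R.from_quat([.687,.681,.233,.099]); P0=np.array([527.5,-253.5,105.1]); ring0=np.array([511.,-261.3,134.8])
rt=T0.inv().apply(ring0-P0)          # ring in tool
Cl=T0.inv()*Rs                        # clip frame in tool
def place(az,zring,pc=(462,-53)):
    C=R.from_euler('z',az-90,degrees=True); T=C*Cl.inv()
    rp=np.r_[pc,zring]+C.apply([-4,32,0]); return rp-T.apply(rt),T
E
python3 - <<'E'
from g import *
print(rt)
P,T=place(150,110); print(P,T.as_matrix().round(2)); delta(P,T)
E
```

```text
[ -1.55638975  -0.80170711 -34.81544078]
[424.23427334 -36.93841213  76.26722523] [[-0.84  0.5  -0.21]
 [ 0.5   0.86  0.06]
 [ 0.21 -0.05 -0.98]]
row: 150.2 -124.3 16.5  0.676 0.212 -0.965 rows>= 6.4
```

```bash
python3 -m inch '30 -10 -45 0 0 0 10;60 -40 -70 .1 .03 -.1 10;150 -124 -30 .676 .212 -.965 10;150 -124 -30 .676 .212 -.965 10;150 -124 -10 .676 .212 -.965 10;150 -124 16 .676 .212 -.965 10;150 -124 16 .676 .212 -.965 10;150 -124 16 .676 .212 -.965 10;150 -124 16 .676 .212 -.965 10;150 -124 16 .676 .212 -.965 10'
python3 - <<'E'
from g import *
from cell import *
s=get_state();print(s["finger_gap"],s["finger_force"],s["force"],s["joint_pos"].round(2))
P,T=place(150,110); delta(P,T); P,T=place(150,35); delta(P,T)
c=capture("wrist");np.savez("w10.npz",**c)
hsv=cv2.cvtColor(c["img"],cv2.COLOR_RGB2HSV)
for v in range(200,400,5):
    r=''
    for u in range(200,440,4):
        h,s_,b=hsv[v,u]
        r+= 'R' if s_>150 and (h<9 or h>171) and b>60 else 'T' if s_>120 and 80<h<110 else '#' if b<45 else '+' if b<110 else '-' if b<180 else '.'
    print(v,r)
C=R.from_euler('z',60,degrees=True);pad=R.from_euler('z',11,degrees=True).apply([[88,46,13],[-88,46,13],[-88,-46,13],[88,-46,13]])+[462,-53,0]
print("pad corners",proj(c,pad).round(),"centre",proj(c,[462,-53,13]))
E
```

```text
time: 11.3
tool_pos: [423.2, -39.2, 76.1]
tcp_rot: [-0.108, 0.263, 0.959, 0.002]
force: [0.5, -0.2, -0.6]
finger_gap: 23.6
finger_force: 59.1
23.555621524512123 59.09387694206089 [ 0.54468027 -0.19622787 -0.59218467] [-0.01  0.64  0.12  2.04 -0.18  0.69  1.27]
row: 0.3 2.5 -0.3  0.000 -0.001 -0.005 rows>= 0.0
row: -15.3 6.5 73.0  0.000 -0.001 -0.005 rows>= 1.2
200 ---########...........................#+++++++++++++++++++++
205 -########..............................#+++#++++#++++++++#++
210 #######T................................#++++++++++#++++++++
215 ######-..................................+##+++#+++#++#+++++
220 ######....................................+++++++++++++#++++
225 ######+....................................-+#+++++++##+#+++
230 #####-......................................-+++++++++++++++
235 ####..........................................++++++++++#++#
240 ####-..........................................+++++++++++++
245 ######..........................................++++++++++++
250 #######...................RRRRRR.................+++++#+#++#
255 ########-.........
[... 1264 characters left out ...]
####+++++++++
355 #++++++############++++++++#+-----+....#############+#++++++
360 +++#+++#####++#####++++++++++-----+#...######+#####++++#+++#
365 #++++#######+#######++##+++#---#--+#+..######+######++#+++#+
370 +#+++##############++++++++---##--++++.#############++++#+++
375 ++###################++++++---##---#+#+#################+++#
380 #####+####################+---++-###################+#######
385 ####++###############################################+######
390 ###+#+######++###############################++######++#####
395 ##+++#######+#########################################++####
pad corners [[454. 322.]
 [297. 141.]
 [204. 226.]
 [359. 394.]] centre [[329.89723414 275.25534594]]
```

```bash
python3 -m inch '-4 4 20 0 0 0 10;-8 6 40 0 0 0 10;-12 6 58 0 0 0 10;-15 6 73 0 0 0 10;-15 6 73 0 0 0 10'
python3 - <<'E'
from g import *
from cell import *
s=get_state();print(s["finger_gap"],s["force"])
P,T=place(150,35); delta(P,T)
P,T=place(150,17); delta(P,T)
E
```

```text
time: 11.98
tool_pos: [423.5, -37.5, 0.8]
tcp_rot: [-0.109, 0.263, 0.959, 0.001]
force: [-0.5, -0.1, -0.9]
finger_gap: 24.0
finger_force: 59.1
23.991717475737353 [-0.47890682 -0.10600596 -0.9173113 ]
row: -0.3 0.8 -0.6  -0.001 -0.002 -0.004 rows>= 0.0
row: -4.0 1.8 17.0  -0.001 -0.002 -0.004 rows>= 0.3
```

```bash
python3 -m inch '-1 0 4 0 0 0 10;-2 1 8 0 0 0 10;-2 1 11 0 0 0 10;-2 1 11 0 0 0 10'; python3 -m inch '0 0 1.5 0 0 0 10;0 0 3 0 0 0 10;0 0 3 0 0 0 10'
```

```text
time: 12.48
tool_pos: [424.3, -36.4, -10.0]
tcp_rot: [-0.108, 0.262, 0.959, 0.001]
force: [0.5, -0.4, -0.4]
finger_gap: 23.7
finger_force: 59.1
time: 12.85
tool_pos: [424.1, -36.3, -12.6]
tcp_rot: [-0.108, 0.262, 0.959, 0.001]
force: [0.7, -1.1, 3.4]
finger_gap: 24.0
finger_force: 61.0
```

```bash
python3 -m inch '0 0 0 0 0 0 30;0 0 0 0 0 0 36;0 0 0 0 0 0 45;0 0 0 0 0 0 50;0 0 0 0 0 0 50;0 0 -15 0 0 0 50;0 0 -40 0 0 0 60;0 0 -80 0 0 0 85;0 0 -130 0 0 0 85;0 0 -130 0 0 0 85'
python3 - <<'E'
from g import *
from cell import *
s=get_state();print(s["finger_gap"],s["joint_pos"].round(2))
c=capture("wrist");np.savez("w11.npz",**c)
hsv=cv2.cvtColor(c["img"],cv2.COLOR_RGB2HSV)
m=cv2.inRange(hsv,(0,150,60),(8,255,255))|cv2.inRange(hsv,(172,150,60),(180,255,255)); k,l,st,ce=cv2.connectedComponentsWithStats(m)
for i in range(1,k):
    if st[i,4]>100: print(ce[i],st[i],onz(c,ce[i],16))
C=R.from_euler('z',60,degrees=True);ctr=np.array([462,-53,16])
print("pred ring",ctr+C.apply([-4,32,0]),"tip",ctr+C.apply([3,-46,0]))
u0,v0=proj(c,ctr)[0]
for v in range(int(v0)-70,int(v0)+70,5):
    r=''
    for u in range(int(u0)-120,int(u0)+120,4):
        if not(0<=v<400 and 0<=u<640): r+=' ';continue
        h,s_,b=hsv[v,u]
        r+= 'R' if s_>150 and (h<9 or h>171) and b>60 else '#' if b<45 else '+' if b<110 else '-' if b<180 else '.'
    print(v,r)
E
```

```text
time: 14.1
tool_pos: [454.3, -44.6, 118.0]
tcp_rot: [-0.103, 0.262, 0.959, 0.002]
force: [0.2, 0.3, -0.9]
finger_gap: 84.6
finger_force: 0.0
84.58564043334304 [-0.02  0.6   0.14  1.94 -0.16  0.82  1.26]
[611.1756263   81.71737996] [ 579   31   61   93 3832] [480.64568589 213.51826501  16.        ]
[312.75925926 181.2962963 ] [297 168  33  29 432] [429.99077723 -38.16489743  16.        ]
pred ring [432.28718708 -40.46410162  16.        ] tip [503.33716857 -73.40192379  16.        ]
153 ......-######.....................++#######+#########+#+####
158 ....-#####++.......................-########################
163 ..-#######..........................-#+#####################
168 -########....................RR......-#####+################
173 #######-...................RRRRRR......##########+###+######
178 ########..................RR....RR......##++#+##############
183 #######...................R.....RR.......###################
188 ######....................R-....RR........#############+###+
193 ######....................RR...RR..........###+#########+###
198 #######-.................
[... 505 characters left out ...]
########-..........-.--...................####+###
243 ####################.........-.--....................#######
248 #####################........---......................-+#+##
253 ######################+.......--........................##+#
258 ########################......-..........................###
263 #########################......-.........................###
268 +++#######################+..-.-.......................##+--
273 ++#########################+...........................###-+
278 ++##########################+.........................#####+
283 +#########################+#+#......................#######+
288 ############################+##...................-+########
```

```bash
cat > b.py <<'E'
from h import *
Rs=spindle(-3.3); o=np.array([564.5,-312.5,51.3]); th=10 # tool-to-axis angle
nk=o+Rs.apply([0,0,80])
r=spindle(-3.3,-30+th)
Tp=R.from_matrix(np.array([r.apply([1,0,0]),r.apply([0,-1,0]),r.apply([0,0,-1])]).T)
zt=Tp.apply([0,0,1]); ax=Rs.apply([0,0,1])
B=Tp.inv()*Rs   # bobbin frame in tool
E
python3 - <<'E'
from b import *
print(nk,Tp.as_matrix().round(2)); delta(nk+zt*(35-100),Tp)
E
```

```text
[ 524.56632734 -310.19743892  120.5820323 ] [[ 0.94 -0.06  0.34]
 [-0.05 -1.   -0.02]
 [ 0.34  0.   -0.94]]
row: -161.7 -206.6 -89.5  -0.747 0.115 2.568 rows>= 14.2
```

```bash
python3 -m inch '0 0 -60 0 0 0 85; -162 -207 -90 -.747 .115 2.568 85; -162 -207 -90 -.747 .115 2.568 85; -162 -207 -90 -.747 .115 2.568 85; -162 -207 -90 -.747 .115 2.568 85; -162 -207 -90 -.747 .115 2.568 85; -162 -207 -90 -.747 .115 2.568 85; -162 -207 -90 -.747 .115 2.568 85; -162 -207 -90 -.747 .115 2.568 85; -162 -207 -90 -.747 .115 2.568 85' 60
python3 -c "
from b import *
from cell import *
print(get_state()['joint_pos'].round(2))
delta(nk+zt*(35-100),Tp)"
```

```text
time: 15.4
tool_pos: [500.0, -308.7, 178.5]
tcp_rot: [-0.05, 0.886, 0.443, 0.132]
force: [1.0, 0.4, -0.2]
finger_gap: 85.2
finger_force: 0.0
[ 0.38  0.62  0.48  1.78 -0.7   0.95  0.61]
row: 2.1 2.1 -2.6  -0.279 0.048 0.941 rows>= 5.2
```

```bash
python3 -m inch '2 2 -20 -.279 .048 .941 85; 2 2 -15 -.279 .048 .941 85;2 2 -10 -.279 .048 .941 85;2 2 -3 -.279 .048 .941 85;2 2 -3 -.279 .048 .941 85;2 2 -3 -.279 .048 .941 85;2 2 -3 -.279 .048 .941 85;2 2 -3 -.279 .048 .941 85'
python3 - <<'E'
from b import *
from cell import *
s=get_state();print(s['joint_pos'].round(2))
delta(nk+zt*(35-100),Tp); delta(nk+zt*35,Tp)
c=capture("wrist");np.savez("w12.npz",**c);cv2.imwrite("pics/w12.png",c["img"][:,:,::-1])
for nm,p in dict(tip=[0,0,115],hole=[0,0,100.5],neck=[0,0,92],fl=[0,0,64],lx=[33,0,64],ly=[0,33,64],my=[0,-33,64]).items(): print(nm,proj(c,o+Rs.apply(p)).round(1))
E
```

```text
time: 16.4
tool_pos: [503.0, -309.4, 182.7]
tcp_rot: [0.005, 0.984, -0.025, 0.174]
force: [0.9, -0.7, 0.4]
finger_gap: 84.8
finger_force: 0.0
[ 0.17  0.53  0.66  2.04 -1.03  0.63 -0.06]
row: -1.0 -0.5 0.8  -0.001 -0.001 0.008 rows>= 0.0
row: -1.1 -0.4 100.8  -0.001 -0.001 0.008 rows>= 1.6
tip [[313.7 228.6]]
hole [[313.7 216.4]]
neck [[313.8 209.8]]
fl [[313.9 190.7]]
lx [[314.2 149.5]]
ly [[270.1 190.4]]
my [[357.7 191. ]]
```

View pics/w12.png

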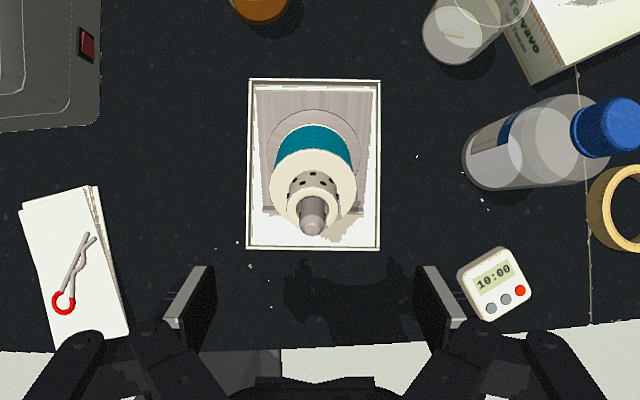

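```bash
python3 -m inch '-1 0 30 0 0 .008 85;-1 0 60 0 0 .008 85;-1 0 80 0 0 .008 85;-1 0 92 0 0 .008 85;-1 0 100 0 0 .008 85;-1 0 100 0 0 .008 85'
python3 - <<'E'
from b import *
from cell import *
s=get_state();print(s['joint_pos'].round(2),s["force"],s["ft_torque"])
delta(nk+zt*35,Tp)
c=capture("wrist");hsv=cv2.cvtColor(c["img"],cv2.COLOR_RGB2HSV)
for v in range(130,400,6):
    r=''
    for u in range(180,460,4):
        h,s_,b=hsv[v,u]
        r+= 'T' if s_>120 and 80<h<110 else '#' if b<45 else '+' if b<110 else '-' if b<180 else '.'
    print(v,r)
for nm,p in dict(tip=[0,0,115],hole=[0,0,100.5],neck=[0,0,92],fl=[0,0,64],lx=[33,0,64],ly=[0,33,64],my=[0,-33,64]).items(): print(nm,proj(c,o+Rs.apply(p)).round(1))
E
```

```text
time: 17.2
tool_pos: [536.3, -311.7, 88.2]
tcp_rot: [0.004, 0.984, -0.029, 0.174]
force: [0.5, 0.4, 0.3]
finger_gap: 84.8
finger_force: 0.0
[ 0.46  0.65  0.18  2.03 -1.09  0.33 -0.02] [0.46393411 0.3536114  0.31961413] [ 0.04056488  0.3580953  -0.0355997 ]
row: -0.0 -0.8 0.6  -0.001 -0.001 -0.002 rows>= 0.0
130 ##++###+##+.+...........-................--.-....-..-.-.T#+###########
136 ######++###.+.........-.....................--...--.---.#######+######
142 ####+#+####.+...................-...............--.-.--.###+####+#####
148 ###+#####+#.+-.....-.........-TTTTTTT..-........-..-.--.##++##+#######
154 ####++##+##.+.....-.......TTTTTTTTTTTTTTT.......-..-..-.T+####+#####+#
160 #+#########.+...........TTTTTTTTTTTTTTTTTTT.-......--.-.###+##########
166 ###########.+.........-TTTTTTTTTTTTTTTTTTTTT.....-.-..-.T+#####+######
172 ##+##+###+#.+.........TTTTTTTTTTTTTTTTTTTTTTT......--.-.#####++#######
178 ####+####+#.+........TTTTTTTTTTTTTTTTTTTTTTTTT.---..-.-.T############+
184 ######+####.+.-.....TTTTTTTTTTTTTTTTTTTTTTTTTT--....-.-.############+#
190 ######+####.+.......TTTTTTTTTTT-.--TT
[... 2019 characters left out ...]
+++T##T################################
358 ########+###########################################T#################
364 ###############+######################################################
370 ############+#####+#############+#####################################
376 #+#########+#########+###+#+#+################################+###+###
382 #+##########+##+##################################################+###
388 ############+#########################################################
394 #####################################################T################
tip [[312. 339.]]
hole [[312.2 308.9]]
neck [[312.4 293.6]]
fl [[312.7 252.1]]
lx [[312.3 191.8]]
ly [[244.7 252. ]]
my [[380.7 251.8]]
```

```bash
python3 -m inch '0 0 0 0 0 0 20;0 0 0 0 0 0 20;0 0 0 0 0 0 20;0 0 0 0 0 0 20;0 0 0 0 0 0 20;0 0 0 0 0 0 20;0 0 0 0 0 0 20' 80
python3 - <<'E'
from b import *
from cell import *
s=get_state();print(s["force"],s["ft_torque"])
print("axis in tool",quat(s["tcp_rot"]).inv().apply(ax).round(3), quat(s["tcp_rot"]).as_quat().round(4))
c=capture("wrist");np.savez("w13.npz",**c);hsv=cv2.cvtColor(c["img"],cv2.COLOR_RGB2HSV)
for v in range(220,350,6):
    r=''
    for u in range(180,460,4):
        h,s_,b=hsv[v,u]
        r+= 'T' if s_>120 and 80<h<110 else '#' if b<45 else '+' if b<110 else '-' if b<180 else '.'
    print(v,r)
E
```

```text
time: 18.12
tool_pos: [536.6, -311.2, 89.3]
tcp_rot: [0.005, 0.984, -0.029, 0.175]
force: [-2.9, 1.0, 4.6]
finger_gap: 32.7
finger_force: 79.5
[-2.90772189  1.03017937  4.58290426] [0.15996548 0.55043974 0.14238298]
axis in tool [-0.171 -0.    -0.985] [ 0.9842 -0.0287  0.1748  0.0047]
220 +##########.+.....-................................-..-.T##+##########
226 ###########.+....................--..............--...-.##############
232 #+#########.+...--...........-...##.----..........-...-.#######+######
238 #########+#.+.............-----....------.............-.###########+##
244 ###########.+...-........-#--......-----+#............-.T########+####
250 ###########.+............------.....-+-----...........-.####+##+#####+
256 ###########.+...-....--+#---+#+.....--#+---##---......-.T##########+##
262 ######+####.+...-...---##--.-.......--------#---......-.##+#####+#####
268 ###########.+...-###---#+---............---+#---+##+..-.##+###+######+
274 #####+#####.+...###---+#--................--#+---###..-.##############
280 ###+#######.+..+##T---##-.....------++.....-##---+###.+.#############+
286 ###########.+..###----##....+-------++--....##----###.+.##############
292 #####+#####.+.####---+#T-..++-------++--+...+##---####+.#####++#######
298 ########.##.+.####-..###-..++--------+---...##+..-####+.##############
304 #T##+##++#+.########-+##---.---------++-....###.######################
310 ##############++########+------------++....-##+#####++################
316 ########################T#-+---------++...T###+#######################
322 +####T######################--......-+--#####+#####################++#
328 ############################-......---+######+########################
334 ##########################+#--.....---#######+########################
340 ######++++##################+-....---+#######+###########T+++++#######
346 ##++++++++###########+########------#####T####+###########++++++++####
```

```bash
python3 -m inch '-2 0 -10 0 0 0 20;-4 0 -20 0 0 0 20;-6 0 -32 0 0 0 20;-8 0 -45 0 0 0 20;-10 0 -59 0 0 0 20;-10 0 -59 0 0 0 20'
python3 - <<'E'
from b import *
from cell import *
s=get_state();print(s["force"],s["ft_torque"],s["joint_pos"].round(2))
delta(np.array([536.6,-311.2,89.3])+60*ax,R.from_quat([.9842,-.0287,.1748,.0047]))
delta(np.array([536.6,-311.2,89.3])+135*ax,R.from_quat([.9842,-.0287,.1748,.0047]))
E
```

```text
time: 18.92
tool_pos: [506.7, -310.4, 142.1]
tcp_rot: [0.006, 0.984, -0.029, 0.175]
force: [-0.1, -0.0, -1.4]
finger_gap: 32.3
finger_force: 79.9
[-0.07100648 -0.03858774 -1.3564961 ] [0.00060357 0.52407835 0.02741434] [ 0.41  0.54  0.31  2.06 -0.97  0.43 -0.11]
row: -0.4 -0.9 0.8  0.002 -0.001 -0.000 rows>= 0.0
row: -13.2 -0.8 -73.1  0.002 -0.001 -0.000 rows>= 1.2
```

```bash
python3 -m inch '-2 0 -13 0 0 0 20;-5 -1 -28 0 0 0 20;-8 -1 -44 0 0 0 20;-11 -1 -60 0 0 0 20;-13 -1 -75 0 0 0 20;-13 -1 -75 0 0 0 20'
python3 - <<'E'
from b import *
from cell import *
s=get_state();print(s["force"],s["ft_torque"],s["joint_pos"].round(2))
delta(np.array([536.6,-311.2,89.3])+135*ax,R.from_quat([.9842,-.0287,.1748,.0047]))
w,t,sc=load("w1"),load("top"),load("scene")
# collar centre in w1: white blob near (382,105); tip of free spindle
g=cv2.cvtColor(w["img"],cv2.COLOR_RGB2HSV)
for v in range(80,130,2):
    print(v,''.join('#' if g[v,u,2]<60 else '+' if g[v,u,2]<110 else '-' if g[v,u,2]<165 else 'o' if g[v,u,2]<205 else '.' for u in range(350,415)))
E
```

```text
time: 19.68
tool_pos: [469.2, -307.2, 208.3]
tcp_rot: [0.006, 0.984, -0.029, 0.176]
force: [0.6, 0.0, -1.2]
finger_gap: 33.1
finger_force: 79.9
[ 0.6132998   0.02524772 -1.21242676] [ 0.0289935   0.48958124 -0.01210959] [ 0.34  0.41  0.45  2.08 -0.81  0.55 -0.24]
row: -0.7 0.2 1.9  0.002 -0.002 -0.000 rows>= 0.0
80 #######+oo.........................................o-############
82 ####+-oo.............................................-###########
84 #+-oo.................................................o-#########
86 -oo....................................................o-########
88 ...........................o........................o...o-#######
90 .....................o.-................o...o........o....o+#####
92 ...................o....................o..................o-####
94 .................oo................................o........o-###
96 .o.............oo..........................o..o......o...oo..o-+#
98 ..o...........-o..............................o.......oooo.oo..o-
100 ...o.........o-.............o-o..............ooo....ooo.o...oo..o
102 .............o........
[... 253 characters left out ...]

110 o..o.....o-----............-+++++++++++++-----ooo---.oooooooo..oo
112 oo.o.....o------...............-++++++++++---.....--.ooooooooo.oo
114 ooo......o------o..................-++++++++-....o+o.ooo.oooooooo
116 .oo...o..o..oo-ooo.....................-++++++--+-o.o.ooooooooooo
118 .o.....o.o.ooo.o.o--....................oo-----oo.oooooooooo.oo-#
120 oooo.oooo.ooo.oooooooooo............oooo.oo..oooooooooooo.oo--###
122 oooo.ooooooo.ooooooooooooooooooooooooooooooooooooo.oooo.---######
124 .ooo.o..ooooooooooooooooooooooooooooooooooooooooooo..oo-#########
126 ooooooooooooooooo.ooooooooooooooooooooooooooooooo.oo-+###########
128 ooooooooooooooooooooooo.ooooooooooooooooo.oooo.oo-+##############
```

```bash
cat >> b.py <<'E'
Pg=np.array([536.6,-311.2,89.3]); Tg=R.from_quat([.9842,-.0287,.1748,.0047])
yo=0 # bobbin origin in tool at grip
bo=Tg.inv().apply(o-Pg); bo[1]=0; Bg=Tg.inv()*Rs
def pl(P,yaw=100):
    T=R.from_euler('z',yaw,degrees=True)*Bg.inv(); return np.array(P)-T.apply(bo),T
E
python3 - <<'E'
from b import *
P,T=pl([490,200,190]); print(bo,P,T.as_matrix().round(2)); delta(P,T)
P,T=pl([470,-230,200],20); print(P); delta(P,T)
E
```

```text
[13.13596501  0.         45.29304308] [490.91422357 194.89460021 236.87336575] [[-0.17  0.98  0.03]
 [ 0.97  0.17 -0.17]
 [-0.17 -0.   -0.99]]
row: 2.5 -502.4 -29.9  0.165 -0.373 -1.812 rows>= 9.9
[ 465.13091597 -231.78687783  246.87336575]
row: 5.3 -75.0 -39.2  0.038 -0.518 -0.410 rows>= 3.5
```

```bash
python3 -m inch '2 -50 -30 .165 -.373 -1.812 20;2 -502 -30 .165 -.373 -1.812 20;2 -502 -30 .165 -.373 -1.812 20;2 -502 -30 .165 -.373 -1.812 20;2 -502 -30 .165 -.373 -1.812 20;2 -502 -30 .165 -.373 -1.812 20;2 -502 -30 .165 -.373 -1.812 20;2 -502 -30 .165 -.373 -1.812 20;2 -502 -30 .165 -.373 -1.812 20;2 -502 -30 .165 -.373 -1.812 20'
python3 - <<'E'
from b import *
from cell import *
s=get_state();print(s["force"],s["joint_pos"].round(2))
P,T=pl([490,200,190]); delta(P,T)
E
```

```text
time: 20.92
tool_pos: [489.8, 198.1, 235.1]
tcp_rot: [0.064, 0.637, 0.766, -0.056]
force: [-0.4, -0.3, -1.6]
finger_gap: 32.8
finger_force: 80.4
[-0.44903994 -0.30111001 -1.59803592] [-0.72  0.46  0.24  1.78  0.07  0.97 -0.35]
row: -3.6 0.5 -1.2  -0.002 -0.002 0.011 rows>= 0.1
```

Let it settle, then measure the spindle and the held bobbin.

```bash
python3 -m inch '0 0 0 0 0 0 20;0 0 0 0 0 0 20;0 0 0 0 0 0 20' >/dev/null
python3 - <<'E'
from b import *
from cell import *
s=get_state();print(s["tool_pos"])
c=capture("wrist");np.savez("w14.npz",**c);g=cv2.cvtColor(c["img"],cv2.COLOR_RGB2HSV)
def asc(u0,u1,v0,v1,du,dv):
    for v in range(v0,v1,dv):
        print(v,''.join('T' if g[v,u,1]>120 and 80<g[v,u,0]<110 else 'R' if g[v,u,1]>150 and g[v,u,2]>60 and (g[v,u,0]<9 or g[v,u,0]>168) else '#' if g[v,u,2]<60 else '+' if g[v,u,2]<110 else '-' if g[v,u,2]<165 else 'o' if g[v,u,2]<205 else '.' for u in range(u0,u1,du)))
q=proj(c,[[532.5,304.5,18],[532.5,304.5,126]]);print(q)
u,v=int(q[:,0].mean()),int(q[:,1].mean()); asc(max(u-70,0),min(u+70,640),max(v-40,0),v+50,2,3)
T=quat(s["tcp_rot"]); O=s["tool_pos"]+T.apply(bo); Bq=T*Bg
a=np.linspace(0,2*np.pi,9)[:-1]
for nm,z,r in(("neck",92,18),("bore",92,11),("fl",64,33)):
    print(nm,proj(c,O+Bq.apply(np.c_[r*np.cos(a),r*np.sin(a),z+0*a])).round().tolist())
asc(200,430,190,390,3,5)
E
```

```text
[490.05690949 194.33377333 236.12269841]
[[378.21900769  21.40849818]
 [403.41281451  26.46454561]]
0 ######T-oooo.oooo.ooooo.................oooooooooooooooo+#######-#####
3 ######-oo.oo..o.oo.ooo..................oooooooooooooooooo#########+##
6 #####-o.ooo..ooo.oo.-....................oooooooooooooooooo+##########
9 ####-ooooooo..oooo.o.....................ooooooooooooooooooo-#########
12 ###-oo.ooo.oooo.oooo........o++++++++++++-+-ooooooooooooooooo+########
15 ##oooo.oooooooooo.o........-+++++++++++-------oooooooooooooo+#########
18 +oooooooooooo...oo+.....o.-+++++++++++----o.--oooooooooooooT##########
21 oo.oooooooooooooooo...o...o+++++++++++---....-ooooooooooo-############
24 oooooo.oooo..o.oooo.o......-++++++++++++-o...-oooooooooo+#############
27 ooooooooo.oooooooo--.........o-+++++++++++--+-.oooooooo###############
30 ooooooooooooooooo---...............o-#++++++ooooooooo-################
33 ooooooooooooooooo----oo................o-o.ooooooooo-#################
36 ooooooooooooooooo------.o............oooooooooooooo###################
39 ooooooooooooooooo.----.-...........oooo
[... 3825 characters left out ...]
##########################T#################
350 ###############T#############################################################
355 #############################################################T###############
360 #######################+#####################################################
365 ######################+-----oooo-+########################################++#
370 ######################.....-------------oo--+##############################++
375 ######################.......+++++-...oo----------o.ooo#################oo###
380 #################################+-.oo-+--++############################ooo##
385 #.##################################T##########T########################oooo+
```

Run:
```python
from b import *
c,w,t,sc=load("w14"),load("w1"),load("top"),load("scene")
print("tip w14",onz(c,(405,21),126),"w1",onz(w,(396.5,113),126),"top",onz(t,(194.8,210),126),"scene",onz(sc,(240.2,144.8),126))
# shaft base ends / collar by model circles
a=np.linspace(0,2*np.pi,25)[:-1]
for n,k in(("w14",c),("w1",w)):
  for P in ([533,307,0],[532,305,0]):
    for z,r in((126,3),(114,7.5),(18,7.5)):
        q=proj(k,np.c_[P[0]+r*np.cos(a),P[1]+r*np.sin(a),z+0*a]);print(n,P,z,q.min(0).round(1),q.max(0).round(1))
# stand plate axis from w14? dry bobbin check
```

```text
tip w14 [532.63555    308.10247123 126.        ] w1 [532.89691974 306.90806504 126.        ] top [531.78021854 302.42219977 126.        ] scene [534.7799822 302.2644168 126.       ]
w14 [533, 307, 0] 126 [400.7  18.1] [409.4  27.4]
w14 [533, 307, 0] 114 [390.8  10.9] [411.6  33.3]
w14 [533, 307, 0] 18 [371.6  10.3] [387.1  27.1]
w14 [532, 305, 0] 126 [398.6  20.9] [407.2  30.2]
w14 [532, 305, 0] 114 [388.8  13.6] [409.5  35.8]
w14 [532, 305, 0] 18 [370.1  12.4] [385.6  29. ]
w1 [533, 307, 0] 126 [393.9 110.1] [399.4 115.8]
w1 [533, 307, 0] 114 [387.5 105. ] [400.9 118.7]
w1 [533, 307, 0] 18 [373.6  99.6] [384.5 110.8]
w1 [532, 305, 0] 126 [392.2 111.5] [397.7 117.1]
w1 [532, 305, 0] 114 [385.9 106.3] [399.3 119.9]
w1 [532, 305, 0] 18 [372.3 100.7] [383.2 111.8]
```

Run:
```python
from b import *
P,T=pl([533,307.3,160]); delta(P,T)
P,T=pl([533,307.3,132]); delta(P,T)
```

```text
row: 102.2 61.7 12.1  -0.001 -0.002 -0.001 rows>= 1.9
row: 106.9 61.7 39.7  -0.001 -0.002 -0.001 rows>= 2.1
```

```bash
python3 -m inch '40 24 4 0 0 0 20;80 48 9 0 0 0 20;102 61.7 12 0 0 0 20;102 61.7 12 0 0 0 20;102 61.7 12 0 0 0 20;102 61.7 12 0 0 0 20'
python3 - <<'E'
from b import *
from cell import *
s=get_state();print(s["force"],s["ft_torque"],s["joint_pos"].round(2))
P,T=pl([533,307.3,160]); delta(P,T)
P,T=pl([533,307.3,115]); delta(P,T)
c=capture("scene");np.savez("s2.npz",**c)
t=capture("top");np.savez("t2.npz",**t)
# where free spindle & bobbin appear
for n,k in(("scene",c),("top",t)):
    g=cv2.cvtColor(k["img"],cv2.COLOR_RGB2HSV)
    q=proj(k,[[533,307,126],[533,307,160],[533,307,252],[533,307,18]]);print(n,q.round(1).tolist())
    u,v=int(q[0,0]),int(q[0,1])
    for y in range(v-30,v+45,2 if n=="scene" else 3): print(y,''.join('T' if g[y,x,1]>120 and 80<g[y,x,0]<110 else 'R' if g[y,x,1]>150 and g[y,x,2]>50 and (g[y,x,0]<9 or g[y,x,0]>168) else '#' if g[y,x,2]<60 else '+' if g[y,x,2]<110 else '-' if g[y,x,2]<165 else 'o' if g[y,x,2]<205 else '.' for x in range(u-35,u+35)))
E
```

```text
time: 22.1
tool_pos: [533.8, 301.4, 207.4]
tcp_rot: [0.065, 0.641, 0.763, -0.055]
force: [-0.3, 0.3, -2.5]
finger_gap: 32.9
finger_force: 80.4
[-0.31306635  0.30802559 -2.51699693] [ 0.2389668   0.05063393 -0.02783811] [-0.79  0.62  0.22  1.56  0.03  1.05 -0.44]
row: 0.9 0.2 0.3  -0.001 -0.001 -0.001 rows>= 0.0
row: 8.5 0.3 44.7  -0.001 -0.001 -0.001 rows>= 0.7
scene [[239.1, 144.4], [237.5, 136.9], [232.8, 115.3], [243.8, 166.4]]
114 oooooooo---o....o---+###+++------o-+++RRooooo-----++##################
116 oo----------o.......-###+++----oo--#+ooooooo+--+######################
118 ------------+o.......-###+-+------+-oooooooo----+##############+--+###
120 -------------o.......-####++--------o...ooooooo-+-++###########---+###
122 -------------+o......oo--++--++----o....--ooooooo--+--+#########++####
124 --------------o......oooooooooooooo....+T+--oooooooo-+--+#############
126 oooooo-ooooooo-.......--oooooooooo-o-TTTT++++--oooooooo----###########
128 -----------oo-o--o....-TTTTT++TTTTTTTTTTT++++++--oooooooo-+---########
130 -------------------o...-TTTTTTTTTTTTTTTTTT++++++++-oooooooo-+
[... 3428 characters left out ...]
o-------------.....--++-.
227 ..-#++++++##+---#+++++++++++++++++++++++++++++++-----------.....-++++o
230 ...ooo........-+#+++++++++++++++++++++++++++++++++##+------o..........
233 ...........oo-++++++++++++++++++++++++++++++++++++++++++##+--o........
236 .........o--+++++++++++++++++++++++++++++++++++++++++++++++++##++--o..
239 .......o--+++++++++++++++++++++++++++++++++++++++++++++++++++++++++##-
242 ....o+++++++++++++++++++++++++++++++++++++++++++++++++++++++++++++++++
245 +##+++++++++++++++++++++++++++++++++++++++++++++++++++++++++++++++++++
248 ++++++++++++++++++++++++++++++++++++++++++++++++++++++++++++++++++++++
251 ++++++++++++++++++++++++++++++++++++++++++++++++++++++++++++++++++++++
```

Run:
```python
from b import *
c,t=load("s2"),load("top")
for k in (c,load("scene")):
  for v in (146,150,152,156): print(v,"u234..250",k["img"][v,234:251].mean(1).round().astype(int))
print(proj(c,[[533,307,z] for z in (110,90,70,50)]).round(1).tolist(),proj(c,[[533,302,z] for z in (110,90,70,50)]).round(1).tolist())
g=load("top")["img"].mean(2).round().astype(int)
for v in range(204,222): print(v,g[v,186:216])
print(proj(t,[[533,307,z] for z in (126,110,70,18)]).round(1).tolist(),proj(t,[[533,302,z] for z in (126,110,70,18)]).round(1).tolist())
```

```text
146 u234..250 [ 42  42  42  43  47 107 116 101  59  42  41  42  41  38  45  51  49]
150 u234..250 [ 42  41  41  41  41  73  98 100  95  64  44  42  44  45  42  42  42]
152 u234..250 [ 41  42  42  42  41  54  96 102  98  89  48  42  41  41  41  43  44]
156 u234..250 [ 42  42  42  41  41  41  56  98 100  96  80  48  42  42  42  42  41]
146 u234..250 [ 40  41  41  42  46 112 119 108  61  41  40  40  40  36  44  50  47]
150 u234..250 [41 39 40 41 40 70 96 97 92 63 42 40 42 44 42 41 41]
152 u234..250 [40 41 40 40 40 52 94 99 96 86 45 41 39 40 39 41 42]
156 u234..250 [40 40 40 40 40 40 53 94 97 93 78 46 40 41 40 39 40]
[[239.8, 147.8], [240.7, 152.0], [241.6, 156.1], [242.5, 160.1]] [[240.6, 148.5], [241.5, 152.7], [242.3, 156.8], [243.2, 160.8]]
204 [ 68  68  67  66  66  66  65  62  54 133 202 212 205 203 202 203 203 203
 204 203 203 202 203 204 206 206 210 214 214 188]
205 [ 66  66  67  67  67  66  64  57  83 172 219 208 203 202 201 201 200 201
 191 186 201 202 203 204 205 207 208 207 210 216]
206 [ 67  67  67  66  67  66  60  54 135 203 212 206 204 204 200 208 227 236
 229 225 232 217 2
[... 1366 characters left out ...]
 238 249 253
 255 255 248 192 147 117 142 184 211 208 206 207]
218 [ 67  59 120 173 189 202 210 206 203 203 205 208 209 207 205 201 215 239
 249 246 229 188 158 162 185 215 208 206 206 207]
219 [ 68  66  58  57  93 154 200 214 210 206 205 207 209 208 206 204 201 201
 201 202 205 208 210 211 211 212 209 207 206 206]
220 [ 69  71  68  62  57  57 131 183 205 217 208 207 207 206 205 205 204 204
 205 206 208 208 209 209 206 207 206 207 206 206]
221 [ 69  70  68  68  66  63  56  58 145 194 205 220 211 205 205 205 207 207
 208 207 209 209 208 206 205 205 206 205 207 207]
[[193.4, 209.6], [195.1, 210.0], [199.0, 210.9], [203.8, 212.0]] [[194.9, 209.6], [196.6, 210.0], [200.5, 210.9], [205.2, 212.0]]
```

```bash
python3 -m inch '2.5 0 12 0 0 0 20;4.5 0 22 0 0 0 20;6 0 29 0 0 0 20;7 0 36 0 0 0 20;8.5 0 45 0 0 0 20;8.5 0 45 0 0 0 20'
python3 - <<'E'
from b import *
from cell import *
s=get_state();print(s["force"],s["ft_torque"])
P,T=pl([533,307.3,115]); delta(P,T)
P,T=pl([533,307.3,60]); delta(P,T)
E
```

```text
time: 22.95
tool_pos: [533.0, 303.2, 160.1]
tcp_rot: [0.064, 0.64, 0.763, -0.056]
force: [0.1, -0.3, -1.0]
finger_gap: 32.7
finger_force: 80.5
[ 0.07578818 -0.29695944 -1.03594839] [0.23162919 0.06943116 0.03093598]
row: -1.4 0.7 -1.6  -0.003 -0.001 0.001 rows>= 0.0
row: 7.9 0.9 52.6  -0.003 -0.001 0.001 rows>= 0.9
```

```bash
python3 -m inch '0 .5 11 0 0 0 20;2 .5 22 0 0 0 20;4 .8 33 0 0 0 20;6 .9 43 0 0 0 20;8 .9 53 0 0 0 20;8 .9 53 0 0 0 20'
python3 - <<'E'
from b import *
from cell import *
s=get_state();print(s["force"],s["ft_torque"])
P,T=pl([533,307.3,60]); delta(P,T)
P,T=pl([533,307.3,22]); delta(P,T)
E
```

```text
time: 23.7
tool_pos: [533.9, 302.2, 106.3]
tcp_rot: [0.064, 0.64, 0.763, -0.056]
force: [-0.4, -0.5, -2.3]
finger_gap: 32.9
finger_force: 80.5
[-0.39729415 -0.54884928 -2.32300568] [ 0.15548244  0.05135447 -0.00363599]
row: -0.1 0.0 -0.5  -0.003 -0.001 0.002 rows>= 0.0
row: 6.3 0.2 36.9  -0.003 -0.001 0.002 rows>= 0.6
```

```bash
python3 -m inch '2 .2 11 0 0 0 20;4 .2 22 0 0 0 20;5.5 .2 30 0 0 0 20;6.3 .2 37 0 0 0 20;6.3 .2 37 0 0 0 20';python3 -m inch '0.3 0 2 0 0 0 20;.7 0 4 0 0 0 20;.7 0 4 0 0 0 20'
python3 - <<'E'
from b import *
from cell import *
s=get_state();print(s["force"],s["ft_torque"])
P,T=pl([533,307.3,18]); delta(P,T)
E
```

```text
time: 24.32
tool_pos: [534.2, 302.2, 69.2]
tcp_rot: [0.064, 0.64, 0.763, -0.056]
force: [-0.9, -0.2, -1.3]
finger_gap: 32.6
finger_force: 80.5
time: 24.7
tool_pos: [534.6, 302.6, 65.8]
tcp_rot: [0.065, 0.64, 0.763, -0.055]
force: [-0.3, 0.2, -1.2]
finger_gap: 32.6
finger_force: 80.5
[-0.30239674  0.18017248 -1.20779433] [ 0.17275456  0.01558384 -0.0333176 ]
row: -0.1 -0.7 0.9  -0.001 -0.002 0.001 rows>= 0.0
```

Still no contact; creep down until the seat carries it.

```bash
python3 -m inch '0 0 1 0 0 0 20;.3 0 2 0 0 0 20;.3 0 2 0 0 0 20';python3 -m inch '.2 0 1 0 0 0 20;.3 0 2 0 0 0 20;.3 0 2 0 0 0 20'
```

```text
time: 25.08
tool_pos: [534.5, 302.5, 63.7]
tcp_rot: [0.065, 0.64, 0.763, -0.056]
force: [-0.1, -0.4, -2.2]
finger_gap: 32.9
finger_force: 80.5
time: 25.45
tool_pos: [534.5, 302.4, 61.6]
tcp_rot: [0.065, 0.64, 0.763, -0.056]
force: [0.8, -0.2, -1.2]
finger_gap: 32.8
finger_force: 80.5
```

```bash
python3 -m inch '.2 0 1 0 0 0 20;.3 0 2 0 0 0 20;.3 0 2 0 0 0 20';python3 -m inch '.2 0 1 0 0 0 20;.3 0 1.5 0 0 0 20;.3 0 1.5 0 0 0 20'
```

```text
time: 25.82
tool_pos: [534.7, 302.6, 60.9]
tcp_rot: [0.065, 0.64, 0.763, -0.055]
force: [-2.1, 0.2, 7.3]
finger_gap: 33.0
finger_force: 81.5
time: 26.2
tool_pos: [534.7, 302.7, 60.8]
tcp_rot: [0.065, 0.64, 0.763, -0.055]
force: [-5.0, -0.9, 17.3]
finger_gap: 32.8
finger_force: 82.8
```

```bash
python3 -m inch '-.2 0 -1 0 0 0 20;-.2 0 -1.5 0 0 0 34;-.2 0 -1.5 0 0 0 40;-.2 0 -1.5 0 0 0 55;-.2 0 -1.5 0 0 0 85;-.2 0 -1.5 0 0 0 85;-.2 0 -1.5 0 0 0 85;-.2 0 -1.5 0 0 0 85';python3 -m inch '0 0 -15 0 0 0 85;0 0 -40 0 0 0 85;0 0 -75 0 0 0 85;0 0 -120 0 0 0 85;0 0 -160 0 0 0 85;0 0 -160 0 0 0 85;0 0 -160 0 0 0 85;0 0 -160 0 0 0 85'
python3 - <<'E'
from b import *
from cell import *
c=capture("wrist");np.savez("w15.npz",**c);g=cv2.cvtColor(c["img"],cv2.COLOR_RGB2HSV)
t=capture("scene");
a=np.linspace(0,2*np.pi,9)[:-1]
for nm,z,r in(("neck",110,18),("fl",82,33),("tip",126,3)):
    q=proj(c,np.c_[533+r*np.cos(a),307.3+r*np.sin(a),z+0*a]);print(nm,q.min(0).round(),q.max(0).round())
u,v=q.mean(0).astype(int)
for y in range(max(0,v-90),min(400,v+80),5): print(y,''.join('T' if g[y,x,1]>120 and 80<g[y,x,0]<110 else '#' if g[y,x,2]<60 else '+' if g[y,x,2]<110 else '-' if g[y,x,2]<165 else 'o' if g[y,x,2]<205 else '.' for x in range(max(0,u-105),u+105,3)))
print("u0",max(0,u-105))
h=cv2.cvtColor(t["img"],cv2.COLOR_RGB2HSV)
q=proj(t,[[533,307,18],[533,307,126]]);print(q.round(1).tolist());u,v=q.mean(0).astype(int)
for y in range(v-25,v+35,2): print(y,''.join('T' if h[y,x,1]>120 and 80<h[y,x,0]<110 else 'R' if h[y,x,1]>150 and h[y,x,2]>50 and (h[y,x,0]<9 or h[y,x,0]>168) else '#' if h[y,x,2]<60 else '+' if h[y,x,2]<110 else '-' if h[y,x,2]<165 else 'o' if h[y,x,2]<205 else '.' for x in range(u-25,u+35)))
E
```

```text
time: 27.2
tool_pos: [534.6, 302.5, 59.7]
tcp_rot: [0.065, 0.64, 0.763, -0.055]
force: [1.0, 0.4, 0.7]
finger_gap: 84.8
finger_force: 0.0
time: 28.2
tool_pos: [529.5, 328.6, 216.4]
tcp_rot: [0.064, 0.64, 0.763, -0.057]
force: [0.0, -0.3, -0.4]
finger_gap: 84.8
finger_force: 0.0
neck [294. 168.] [337. 206.]
fl [279. 139.] [351. 204.]
tip [312. 193.] [319. 200.]
106 ############################o.....o.....o-#########################+++
111 ###########################o.oo.o........oo-######################++++
116 #########################+ooooo.-....--..o.ooo####################++++
121 ########################--....TTTTTTTTTTT.ooo.oo#################-++++
126 #######################----.TTTTTTTTTTTTTTT.oo..oo###############+++++
131 ######################----oTTTTTTTTTTTTTTTTT.ooooooo+##+########-+++++
136 ####################+----oTTTTT-.......TTTTTTooooooooo##########+--++o
141 #T#################------TTT...............TT-oooooooo#++++-###---+++-
146 ##################-------T..................oTooooooo+#+#+#....-.o.+o+
151 #################-------T....................o.oooo-##-###
[... 3102 characters left out ...]
#######----T-.o---++-.o.o-+oooo+##################
170 #################+----o..oo-...o-o...oooo+##################
172 ##################--o..---ooo-----....oooo##################
174 ##################--...o----------....-ooo##################
176 ##################-o....--+-----o....--ooo+#################
178 ##################+-o.....oo.......o-RR-ooo#################
180 ##################+--R-o........o-RRRRR-ooo#################
182 ###################-o-RRRRRRRRRRRRRRRRRRooo+################
184 ###################oo-RRRRRRRRRRRRRRRRRRoooo################
186 ###################-oo-RRRRRRRRRRRRRRRRRoooo################
188 ###################+oo-RRRRRRRRRRRRRRR---ooo+###############
```

```bash
python3 -c "
from cell import *
print(close_job())"
```

```text
the job is handed in; nothing more can be done
None
```

I handed the job in at about 28 s of the 66 s, and no verdict came back: by the wrist and scene images the clip lies on the folded tissues, the blue-green bobbin sits home on the free upright spindle, and the dark red bobbin looks unmoved (I did not re-measure the bottles or the timer).

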